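Gauge the drilled stand bases and sort them by fit

TASK

Sort the three wooden stand bases by trying the stepped pin gauge from the blue holder gently, tip down, in their holes: first, with the pin deep in its hole (tip and thicker step both go in), slide the base drilled too large wholly onto the red mat. Then find the right base (the thin tip goes in fully but the step rests on the wood), slide it by the pin wholly onto the green mat and leave the gauge standing in it, tip fully in, as the pass mark; the base drilled too small (the tip does not go in) stays where it is. Never press the gauge on a base with more than 40 N, and leave the things lying around alone.

Things in the scene. Friction and masses are not known exactly. Their poses are not given: they have to be found in the camera images.
- gauge: stepped go/no-go pin gauge, 0.1 kg, standing tip down in the holder. Origin: centre of the tip's end face; z runs up the gauge's axis. From the tip up: a thin steel tip 14 mm in diameter and 14 mm long, its first 5 mm tapered from 10 mm; the thicker step, 17.5 mm in diameter, from 14 to 28 mm; a dark collar 30 mm in diameter, 28 to 33 mm; a yellow round handle 22 mm in diameter, 33 to 80 mm
- holder: fixed blue block, 70 x 70 mm, 40 mm tall, with a 22 mm hole 34 mm deep in the middle of its top. Origin: centre of its underside. The gauge is home when its collar rests on the block's top, its tip 12 mm above the work surface
- base_a: loose square beech stand base, 56 x 56 mm, 36 mm tall, with a straight upright hole right through its middle; about 0.13 kg. Origin: centre of its underside (the hole's axis, the mouth 36 mm higher), z up, x and y square to its sides. The three bases look alike: one hole is 12 mm (too small), one 15.5 mm (right), one 20 mm (too large); which is which is not known
- base_b: loose square beech stand base, 56 x 56 mm, 36 mm tall, with a straight upright hole right through its middle; about 0.13 kg. Origin: centre of its underside (the hole's axis, the mouth 36 mm higher), z up, x and y square to its sides. The three bases look alike: one hole is 12 mm (too small), one 15.5 mm (right), one 20 mm (too large); which is which is not known
- base_c: loose square beech stand base, 56 x 56 mm, 36 mm tall, with a straight upright hole right through its middle; about 0.13 kg. Origin: centre of its underside (the hole's axis, the mouth 36 mm higher), z up, x and y square to its sides. The three bases look alike: one hole is 12 mm (too small), one 15.5 mm (right), one 20 mm (too large); which is which is not known
- green_mat: thin green square mat on the work surface, 130 x 130 mm, fixed, too thin to catch on. Origin: its centre; x and y along its sides
- red_mat: thin red square mat on the work surface, 130 x 130 mm, fixed, too thin to catch on. Origin: its centre; x and y along its sides
- tin: tea tin, 66 mm wide, 100 mm tall, a bystander to be left alone. Origin: its underside
- jar: jar, 60 mm wide, 80 mm tall, a bystander to be left alone. Origin: its underside
- roll: yellow tape roll, 68 mm wide, 24 mm tall, a bystander to be left alone. Origin: its underside
- cards: light blue pack of cards, 90 x 60 x 20 mm, a bystander to be left alone. Origin: its underside
- brush: brush lying down, about 180 mm long along its x, a bystander to be left alone. Origin: its underside
- stamp: dark wooden hand stamp, 36 mm wide, 55 mm tall, a bystander to be left alone. Origin: its underside
Not all that is in view belongs to the job. There is more than one size of the gauge; the job needs the largest. What is shaped like the base_a but purple is not meant.

How it is judged (in metres and radians):
On the way:
1. the base drilled too large is on the red mat with the gauge's tip and step in its hole (tip over 18 mm deep) (((z of gauge in the frame of base_a below 0.018 m and horizontal distance between gauge and base_a below 0.005 m and x of base_a in the frame of red_mat between -0.037 and 0.037 m and y of base_a in the frame of red_mat between -0.037 and 0.037 m) or (z of gauge in the frame of base_b below 0.018 m and horizontal distance between gauge and base_b below 0.005 m and x of base_b in the frame of red_mat between -0.037 and 0.037 m and y of base_b in the frame of red_mat between -0.037 and 0.037 m) or (z of gauge in the frame of base_c below 0.018 m and horizontal distance between gauge and base_c below 0.005 m and x of base_c in the frame of red_mat between -0.037 and 0.037 m and y of base_c in the frame of red_mat between -0.037 and 0.037 m))), for 0.1 s.
At the end, for the whole second after the job is handed in: One base on the red mat, one on the green mat (middles within 37 mm of the mat's along each side), one within 30 mm of its start, all flat (0.06 rad); the released gauge stands in the green mat's base within 0.15 rad of upright, its tip 11.5 to 18 mm deep; all at rest (((z of gauge in the frame of base_a between 0.018 and 0.0245 m and horizontal distance between gauge and base_a below 0.004 m and x of base_a in the frame of green_mat between -0.037 and 0.037 m and y of base_a in the frame of green_mat between -0.037 and 0.037 m) or (z of gauge in the frame of base_b between 0.018 and 0.0245 m and horizontal distance between gauge and base_b below 0.004 m and x of base_b in the frame of green_mat between -0.037 and 0.037 m and y of base_b in the frame of green_mat between -0.037 and 0.037 m) or (z of gauge in the frame of base_c between 0.018 and 0.0245 m and horizontal distance between gauge and base_c below 0.004 m and x of base_c in the frame of green_mat between -0.037 and 0.037 m and y of base_c in the frame of green_mat between -0.037 and 0.037 m)) and ((x of base_a in the frame of red_mat between -0.037 and 0.037 m and y of base_a in the frame of red_mat between -0.037 and 0.037 m) or (x of base_b in the frame of red_mat between -0.037 and 0.037 m and y of base_b in the frame of red_mat between -0.037 and 0.037 m) or (x of base_c in the frame of red_mat between -0.037 and 0.037 m and y of base_c in the frame of red_mat between -0.037 and 0.037 m)) and distance of any of base_a, base_b, base_c from where it was at the start of the episode below 0.03 m and angle between gauge's own z axis and vertical below 0.15 rad and linear speed of each of gauge, base_a, base_b, base_c below 0.02 m/s and angle between each of base_a, base_b, base_c's own z axis and vertical below 0.06 rad); the robot touches nothing.
It fails at once if the gauge is forced against a base with more than 40 N (contact force between gauge and base_a above 40 N or contact force between gauge and base_b above 40 N or contact force between gauge and base_c above 40 N).
It fails at once if a bystander is moved more than 30 mm (distance of any of tin, jar, roll, cards, brush, stamp from where it was at the start of the episode above 0.03 m).
It also fails if it takes over 72 s, if anything falls off the work surface, if the arm or the gripper's body presses on something with over 40 N, if the wrist force passes 120 N, or if a joint passes its speed limit or range.

ROBOT

A 6-joint arm with a two-finger parallel gripper is mounted at the origin on the work surface. World frame = base frame: x ahead of the robot, y to its left, z up, the work surface at z = 0. Lengths are in m, angles in degrees, forces in N, time in s.
With the tool pointing down it reaches from about 0.25 to 0.725 m from the base axis. Payload 9.7 kg.
Tool frame: the origin (TCP) lies where the fingers leave the gripper's body, on its centre line; the fingertips stand 73 mm ahead of it and the grasp point (between the pads) lies 54 mm ahead of it; y points along the fingers, x is the direction in which the jaws open and shut, and the axes are right-handed (so a half turn about y gives the same grasp; the last joint's range is limited). The gripper opens to 85 mm and grips with 20 to 120 N. Pads are 22 mm wide; open, the fingers measure 114 mm over their backs; the gripper's body (76 mm by 85 mm) begins 54 mm behind the grasp point. The pads swing forward as they close: fully open they stand 13 mm farther back than shut.
Start: joints at [-76.261, 4.979, 10.078, 95.1, 0, 90], TCP at [0.131, -0.534, 0.304] pointing down, gripper open.
Joint ranges: [-179.16, 179.16], [-48.56, 103.87], [-65.8, 70.77], [-126.05, 130.52], [-82.76, 87.17], [-180, 180]. Speed limits (degrees/s): [127.2, 127.2, 147.25, 180, 180, 180].

INTERFACE

Orientations are given as [roll, pitch, yaw] about the fixed x, y, z axes, in that order (R = Rz(yaw) Ry(pitch) Rx(roll)).
In Python, from workcell import sensors, imaging, bot, models gives the robot as it stands.
- The arm moves only by the tool arm_command, never from a script. Its argument "rows" is one flat list of numbers, 7 for each row, row after row: the shift along the tool's x, y, z in cm, then the turn, a rotation vector about the tool's x, y, z in degrees, then the gripper's target within -1 to 1 (fully open at 1, half-way at 0, shut at -1). A call has 1 to 12 rows; each row is the pose to reach, as a shift and turn from the pose commanded when the call began, along the tool's axes at that moment; what a row does not reach only later rows make up. A row lasts 1/12 s, in which the tool goes at most 41.7 mm and 7.16 degrees, less where a joint would pass 70% of its speed; a pose out of reach is approached as far as the arm can. A call with a gripper value outside its range is refused whole. The fingers move at their own pace and stop on an object; "force" is the grip in N (left out, the last holds). Time passes only in rows, so rows that repeat a pose let the fingers close. It gives the time, the measured TCP pose, the force and the opening at its end, in the units of the state.
- sensors.get_obs(): the state, without advancing time (a new reading comes with each control period).
- imaging.camera(name): name is "side" or "top"; returns a dict with "pixels" (480x640x3 uint8, blue, green, red), "z_map" (480x640 float32, m along the optical axis (not along the pixel's ray), 0 where there is no reading), "camera_matrix" (3x3 intrinsics, pixels), "D" ([k1, k2, p1, p2, k3] as OpenCV has them; the pictures are not rectified), "world_from_camera" (4x4, takes a point from camera to world coordinates). Camera axes: x right, y up, looking along -z (the intrinsics and any distortion apply to the point x, -y, -z); pixel columns grow to the right and rows downward; lengths in m; the calibration is good to about 2 mm. A picture is of the moment at which its call begins.
- bot.job_done(): hands the job in, once; it reports no verdict.
Trained networks look in the newest picture that a camera, given by its name, has taken for a name from the list of things; names that differ only in an ending like _2 or _b are one class to them, and where a whole thing is asked for, a point or a joint stands for the part that bears it (a point fixed in the world has none). Each returns a list of dicts, best first, with "conf" (0 to 1); they miss things now and then, are a little off and sometimes report something else, mostly with a low value. They report only what shows in the picture. A call takes as long as a camera call. They do not tell look-alikes from the thing itself.
- models.search_frame(thing, camera): "extent" ([centre column, centre row, width, height] in pixels, round what is visible of it).
- models.spot_point(thing, camera): "location" ([column, row] in pixels: a listed point, or the origin of a listed thing).
The state is a dict: "time": time; "q": joint angles; "qd": joint speeds; "joint_efforts": joint torques, N m; "ee_pos": TCP position; "tcp_rot": TCP orientation; "wrist_force": force on the tool from outside, world axes, zero at the start; "torque": the same for the moment, N m; "opening": finger opening in m.
Only numpy, scipy, OpenCV 4.12 (cv2) and the standard library are available. Lean on these libraries where they do the work, as an engineer would, in place of code of your own. Each camera call takes 0.05 s, during which the arm holds its last target.

## Working session

There is one attempt and no reset: what is moved stays moved. The work goes in short steps, Python scripts to look and compute and a tool call to move; the robot and the scene stay as the last step left them, time stands still between calls to the robot, and variables do not carry over. Pictures are saved under pics/ and viewed, and the job is handed in when it is done.

Besides the shell and the picture viewer there is one more tool, called after "Request:" as name(argument=value, ...) on one line, values as JSON. arm_command: Moves the arm, as the interface text tells. Its arguments: {"type":"object","properties":{"rows":{"type":"array","items":{"type":"number"}},"force":{"type":"number"}},"required":["rows"]}

```bash
mkdir -p pics; ls; python3 - <<'E'
from workcell import sensors, imaging, bot, models
import cv2
print(sensors.get_obs())
for n in ["top","side"]:
    c=imaging.camera(n); cv2.imwrite(f"pics/{n}0.png",c["pixels"])
    print(n,c["camera_matrix"].tolist(),c["D"],c["world_from_camera"].tolist())
    for t in ["gauge","holder","base_a","green_mat","red_mat"]:
        print(t,[(round(d["conf"],2),[round(float(v)) for v in d["extent"]]) for d in models.search_frame(t,n)],[(round(d["conf"],2),[round(float(v)) for v in d["location"]]) for d in models.spot_point(t,n)])
E
```

```text
pics
{'time': 0.0, 'q': array([-7.62601590e+01,  5.00987908e+00,  1.00328231e+01,  9.51007777e+01,
       -7.75686366e-04,  8.99992951e+01]), 'qd': array([-0.07523598, -0.04418922,  0.02116133, -0.0114842 , -0.01506157,
       -0.06892479]), 'joint_efforts': array([ 3.61935026e-04, -5.20392323e+01,  4.64805186e+01,  1.62611768e-02,
        8.86127191e-05,  5.40573666e-06]), 'ee_pos': array([ 0.13059378, -0.53411499,  0.30318013]), 'tcp_rot': array([-9.00007747e+01,  7.78337387e-02, -7.62594541e+01]), 'wrist_force': array([-0.39442414, -0.20067971, -0.07994933]), 'torque': array([ 0.00656404, -0.00289088, -0.01257787]), 'opening': 0.085248484909723}
top [[552.3697487504911, 0.0, 320.8478574025986], [0.0, 552.3697487504911, 236.61411503848967], [0.0, 0.0, 1.0]] [-0.14688191  0.          0.          0.          0.        ] [[-0.028181438604709924, 0.9846250400072479, -0.17239297291042496, 0.4270417811904979], [-0.999599897029306, -0.027341714924970447, 0.007244065430607101, 0.02718004243331156], [0.0024191686940416668, 0.17252814615501788, 0.9850016174642268, 1.2029686107613744], [0.0, 
[... 924 characters left out ...]
.7634470729731423, 1.026805261050384], [-0.014085726090958456, 0.7831119156039188, 0.6217212558370923, 0.8364435926664253], [0.0, 0.0, 0.0, 1.0]]
gauge [(0.88, [337, 330, 13, 30]), (0.76, [286, 333, 13, 25]), (0.71, [220, 322, 90, 29]), (0.54, [350, 382, 8, 21])] [(0.82, [335, 352]), (0.56, [349, 392]), (0.44, [286, 344])]
holder [(0.77, [336, 345, 46, 51])] [(0.6, [340, 352])]
base_a [(0.83, [294, 223, 28, 24]), (0.68, [217, 285, 36, 30]), (0.6, [317, 190, 32, 27]), (0.57, [268, 267, 27, 32])] [(0.96, [270, 270]), (0.94, [215, 292]), (0.92, [315, 197]), (0.81, [297, 231]), (0.33, [226, 250])]
green_mat [(0.89, [384, 219, 58, 35])] []
red_mat [(0.58, [371, 300, 62, 46])] [(0.89, [370, 297])]
```

View images.

View pics/top0.png

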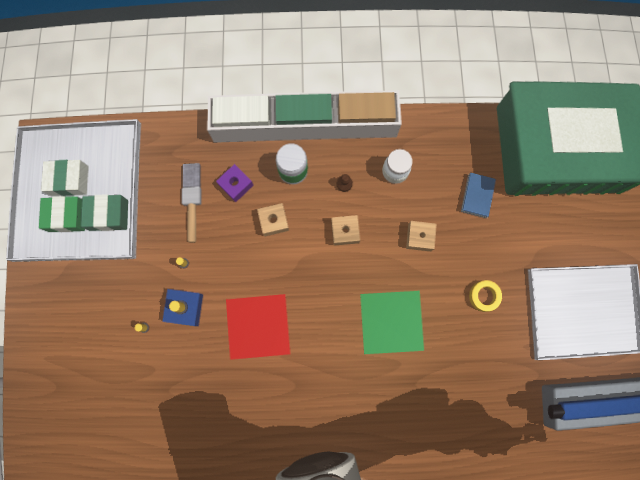

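View pics/side0.png

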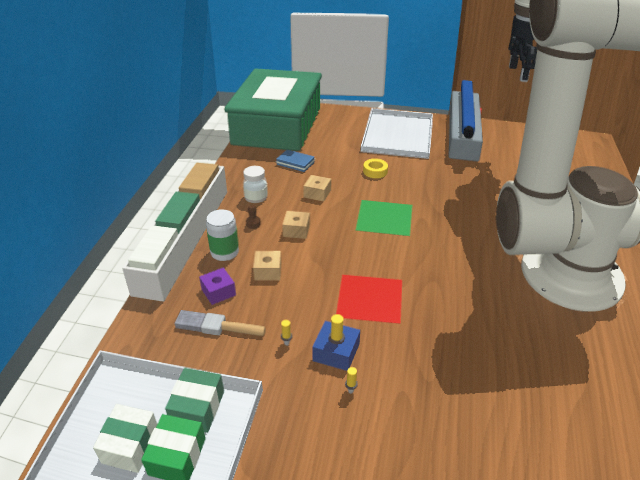

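```bash
cat > h.py <<'E'
import numpy as np, cv2
from workcell import sensors, imaging, bot, models
def rays(c,uv):
    uv=np.asarray(uv,float).reshape(-1,1,2)
    p=cv2.undistortPoints(uv,c["camera_matrix"],np.asarray(c["D"],float)).reshape(-1,2)
    return np.c_[p[:,0],-p[:,1],-np.ones(len(p))]
def plane(c,uv,z):
    T=c["world_from_camera"]; d=rays(c,uv)@T[:3,:3].T; o=T[:3,3]
    return o+d*((z-o[2])/d[:,2])[:,None]
def cloud(c,box):
    x0,y0,x1,y1=box
    u,v=np.meshgrid(np.arange(x0,x1),np.arange(y0,y1))
    uv=np.c_[u.ravel(),v.ravel()]; z=c["z_map"][uv[:,1],uv[:,0]]
    m=z>0; uv=uv[m]; z=z[m]
    P=rays(c,uv)*z[:,None]; T=c["world_from_camera"]
    return P@T[:3,:3].T+T[:3,3],uv
def proj(c,P):
    T=np.linalg.inv(c["world_from_camera"]); q=np.atleast_2d(P)@T[:3,:3].T+T[:3,3]
    q=q*[1,-1,-1]
    return cv2.projectPoints(q,np.zeros(3),np.zeros(3),c["camera_matrix"],np.asarray(c["D"],float))[0].reshape(-1,2)
def crop(c,box,name,s=6):
    x0,y0,x1,y1=box
    cv2.imwrite("pics/"+name,cv2.resize(c["pixels"][y0:y1,x0:x1],None,fx=s,fy=s,interpolation=cv2.INTER_CUBIC))
E
python3 - <<'E'
from h import *
c=imaging.camera("top"); s=imaging.camera("side")
crop(c,(130,250,230,340),"t_holder.png",6)
crop(c,(250,190,450,260),"t_bases.png",4)
crop(s,(245,170,345,290),"s_bases.png",5)
crop(s,(270,305,370,405),"s_holder.png",6)
for n,b in dict(L=(250,195,298,243),M=(325,208,368,250),R=(402,215,445,255)).items():
    P,uv=cloud(c,b); m=(P[:,2]>.030)&(P[:,2]<.042); Q=P[m]
    r=cv2.minAreaRect((Q[:,:2]*1000).astype(np.float32)); print(n,m.sum(),np.median(Q[:,2]),r)
P,uv=cloud(c,(150,270,220,340)); m=(P[:,2]>.034)&(P[:,2]<.046);Q=P[m]
print("holder",cv2.minAreaRect((Q[:,:2]*1000).astype(np.float32)),np.median(Q[:,2]))
m=P[:,2]>.08; print("gauge",m.sum(),P[m].min(0),P[m].max(0),P[m].mean(0))
P,uv=cloud(s,(300,300,380,380)); m=P[:,2]>.065; print("gauge side",m.sum(),P[m].min(0),P[m].max(0),P[m].mean(0))
m=P[:,2]>.082; print("gauge side",m.sum(),P[m].min(0),P[m].max(0),P[m].mean(0))
px=c["pixels"].astype(int)
for n,k in [("red",2),("green",1)]:
    o=[i for i in range(3) if i!=k]
    m=(px[...,k]>1.8*px[...,o[0]])&(px[...,k]>1.8*px[...,o[1]])&(px[...,k]>80)
    m[:280]=0;m[370:]=0;m[:,:215]=0;m[:,440:]=0
    v,u=np.nonzero(m); W=plane(c,np.c_[u,v],0.0)
    print(n,m.sum(),cv2.minAreaRect((W[:,:2]*1000).astype(np.float32)))
E
```

```text
L 599 0.03611500543108348 ((675.570068359375, 123.15303039550781), (56.96621322631836, 56.236026763916016), 12.251516342163086)
M 637 0.036202884220304155 ((647.6792602539062, -34.12554931640625), (57.31060791015625, 56.310794830322266), 3.5725760459899902)
R 664 0.03640228709446125 ((630.1754150390625, -200.11329650878906), (57.97856140136719, 58.2278938293457), 80.97013092041016)
holder ((488.3778381347656, 319.5801086425781), (74.4676513671875, 71.30131530761719), 82.10400390625) 0.04000398786808168
gauge 107 [0.47715816 0.30843615 0.0804532 ] [0.49762252 0.33115112 0.0958572 ] [0.48779502 0.31920956 0.09083117]
gauge side 210 [0.47734395 0.31142696 0.06501733] [0.49899677 0.33226849 0.09651348] [0.48735115 0.32520785 0.08418531]
gauge side 127 [0.47760057 0.31142696 0.08200899] [0.49899677 0.33226849 0.09651348] [0.48780778 0.32355332 0.09129673]
red 3710 ((444.6453857421875, 160.98526000976562), (131.2882080078125, 132.55775451660156), 3.739696741104126)Traceback (most recent call last):
  File "<stdin>", line 20, in <module>
  File "h.py", line 8, in plane
    T=c["world_from_camera"]; d=rays(c,uv)@T[:3,:3].T; o=T[:3,3]
                                ~~~~^^^^^^
  File "h.py", line 5, in rays
    p=cv2.undistortPoints(uv,c["camera_matrix"],np.asarray(c["D"],float)).reshape(-1,2)
      ~~~~~~~~~~~~~~~~~~~^^^^^^^^^^^^^^^^^^^^^^^^^^^^^^^^^^^^^^^^^^^^^^^^
cv2.error: OpenCV(4.12.0) /io/opencv/modules/calib3d/src/undistort.dispatch.cpp:347: error: (-215:Assertion failed) CV_IS_MAT(_src) && CV_IS_MAT(_dst) && (_src->rows == 1 || _src->cols == 1) && (_dst->rows == 1 || _dst->cols == 1) && _src->cols + _src->rows - 1 == _dst->rows + _dst->cols - 1 && (CV_MAT_TYPE(_src->type) == CV_32FC2 || CV_MAT_TYPE(_src->type) == CV_64FC2) && (CV_MAT_TYPE(_dst->type) == CV_32FC2 || CV_MAT_TYPE(_dst->type) == CV_64FC2) in function 'cvUndistortPointsInternal'
```

```bash
python3 - <<'E'
from h import *
c=imaging.camera("top"); s=imaging.camera("side")
px=c["pixels"].astype(int)
m=(px[...,1]>1.4*px[...,2])&(px[...,1]>1.4*px[...,0])&(px[...,1]>70)
m[:280]=0;m[370:]=0;m[:,:340]=0;m[:,440:]=0
v,u=np.nonzero(m); W=plane(c,np.c_[u,v],0.0)
print(m.sum(),cv2.minAreaRect((W[:,:2]*1000).astype(np.float32)))
# holes in top: dark pixels near base centre on the plane z=.036
for cam,cn in ((c,"top"),(s,"side")):
  for n,xy in dict(L=(.6756,.1232),M=(.6477,-.0341),R=(.6302,-.2001)).items():
    p=proj(cam,[[*xy,.036]])[0]
    g=cam["pixels"].astype(float).mean(2)
    U,V=np.meshgrid(np.arange(640),np.arange(480)); W=plane(cam,np.c_[U.ravel(),V.ravel()],.036)
    near=np.hypot(W[:,0]-xy[0],W[:,1]-xy[1])<.016
    ring=(np.hypot(W[:,0]-xy[0],W[:,1]-xy[1])<.022)&~near
    med=np.median(g.ravel()[ring]); w=np.clip((med-g.ravel())/med,0,1)*near; w[w<.12]=0
    area=w.sum()*1e6*np.median([np.linalg.norm(np.cross(*(plane(cam,[p+[1,0],p+[0,1]],.036)-plane(cam,[p],.036))))])
    print(cn,n,p.round(1),"cent",(W*w[:,None]).sum(0)/w.sum(),"area",area, "min",g.ravel()[near].min(),med)
# side tops
for n,b in dict(L=(245,240,290,290),M=(275,205,315,245),R=(298,170,337,207)).items():
    P,uv=cloud(s,b); k=(P[:,2]>.034)&(P[:,2]<.04); print(n,k.sum(),cv2.minAreaRect((P[k][:,:2]*1000).astype(np.float32)))
E
```

```text
3547 ((446.0242919921875, -129.67532348632812), (129.2474822998047, 129.2028045654297), 1.3430101871490479)
top L [271.9 217.7] cent [0.67502067 0.1217057  0.036     ] area 164.496566757157 min 72.0 173.0
top M [345.1 228.4] cent [ 0.64683614 -0.03475198  0.036     ] area 107.3226471012155 min 69.66666666666667 166.33333333333334
top R [422.2 234.3] cent [ 0.62976631 -0.19994189  0.036     ] area 65.4509743061386 min 72.33333333333333 168.33333333333334
side L [266.4 259.7] cent [0.6762506  0.12101703 0.036     ] area 122.46446315888025 min 100.66666666666667 189.0
side M [295.6 218.9] cent [ 0.64730423 -0.03643168  0.036     ] area 74.00921430128699 min 98.66666666666667 179.66666666666666
side R [316.8 182.4] cent [ 0.63025999 -0.2026346   0.036     ] area 46.41858211086346 min 103.66666666666667 182.16666666666669
L 397 ((675.580322265625, 123.49026489257812), (54.76640701293945, 62.225650787353516), 14.315284729003906)
M 305 ((647.8179931640625, -33.311397552490234), (56.03727340698242, 63.14498519897461), 3.1683621406555176)
R 243 ((630.5748291015625, -199.58203125), (63.826866149902344, 58.57849884033203), 83.47901916503906)
```

View pics/t_bases.png

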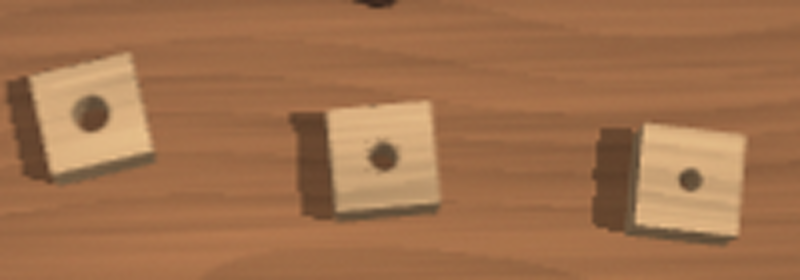

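View pics/s_bases.png

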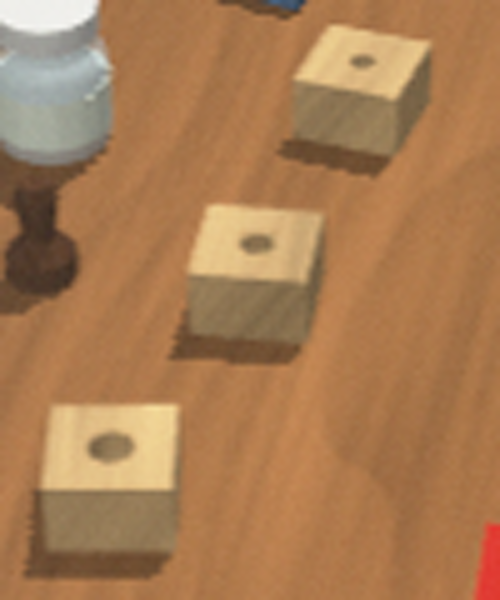

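View pics/s_holder.png

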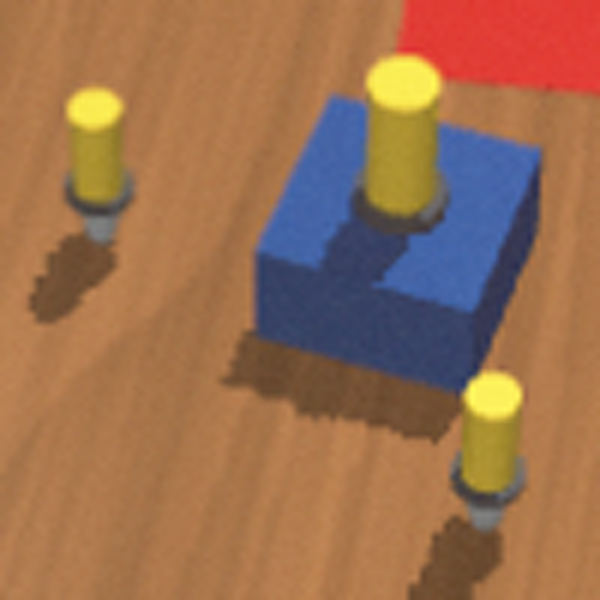

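View pics/t_holder.png

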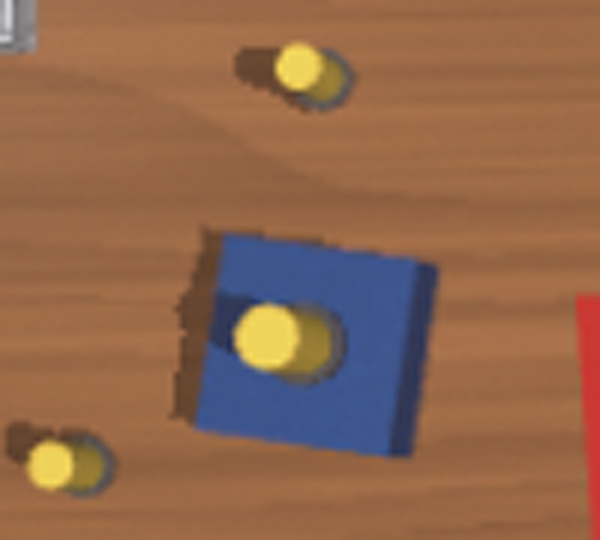

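```bash
cat >> h.py <<'E'
from scipy.spatial.transform import Rotation as Ro
def go(x,y,z,yaw=None):
    o=sensors.get_obs(); p=o["ee_pos"]; R=Ro.from_euler("xyz",o["tcp_rot"],degrees=True)
    d=R.inv().apply(np.array([x,y,z])-p)*100
    if yaw is None: t=np.zeros(3)
    else: t=(R.inv()*Ro.from_euler("xyz",[-90,0,yaw],degrees=True)).as_rotvec(degrees=True)
    print("t",o["time"],"pos",p.round(4),"rot",o["tcp_rot"].round(2),"F",o["wrist_force"].round(1),"open",round(o["opening"],4))
    print("rows:",d.round(3),t.round(2),"dist cm",np.linalg.norm(d).round(2))
E
python3 -c "
from h import *
go(.488,.320,.26,33.3)
c=imaging.camera('top')
print(plane(c,[[186,264],[149,323]],.03),plane(c,[[292,163],[345,183],[398,167]],.05))"
```

```text
t 1.3 pos [ 0.1306 -0.5343  0.3039] rot [-90.     0.   -76.26] F [ 0.3 -0.2  0.3] open 0.0856
rows: [-74.495   4.39   55.002] [  -0.   -109.56   -0.  ] dist cm 92.7
[[0.5804868  0.31084492 0.03      ]
 [0.45533226 0.39062122 0.03      ]] [[ 0.79314824  0.07687213  0.05      ]
 [ 0.74488795 -0.03675233  0.05      ]
 [ 0.77813031 -0.15372131  0.05      ]]
```

Request:
arm_command(rows=[-74.5,4.4,55,0,-109.6,0,0.1,-74.5,4.4,55,0,-109.6,0,0.1,-74.5,4.4,55,0,-109.6,0,0.1,-74.5,4.4,55,0,-109.6,0,0.1,-74.5,4.4,55,0,-109.6,0,0.1,-74.5,4.4,55,0,-109.6,0,0.1,-74.5,4.4,55,0,-109.6,0,0.1,-74.5,4.4,55,0,-109.6,0,0.1,-74.5,4.4,55,0,-109.6,0,0.1,-74.5,4.4,55,0,-109.6,0,0.1,-74.5,4.4,55,0,-109.6,0,0.1,-74.5,4.4,55,0,-109.6,0,0.1], force=30)

```text
time: 2.35
ee_pos: [0.3233, -0.0715, 0.2805]
tcp_rot: [-90.0, -0.1, 10.0]
wrist_force: [1.5, -0.6, 0.8]
opening: 0.0469
```

```bash
python3 -c "
from h import *
go(.488,.320,.20,33.3)"
```

```text
t 2.35 pos [ 0.3233 -0.0715  0.2805] rot [-9.004e+01 -8.000e-02  1.001e+01] F [ 1.5 -0.6  0.8] open 0.0469
rows: [23.011  8.058 35.696] [  0.05 -23.29   0.08] dist cm 43.23
```

Request:
arm_command(rows=[22.5,8,35,0,-23,0,0.1,22.5,8,35,0,-23,0,0.1,22.5,8,35,0,-23,0,0.1,22.5,8,35,0,-23,0,0.1,22.5,8,35,0,-23,0,0.1,22.5,8,35,0,-23,0,0.1,22.5,8,35,0,-23,0,0.1,22.5,8,35,0,-23,0,0.1,22.5,8,35,0,-23,0,0.1,22.5,8,35,0,-23,0,0.1,22.5,8,35,0,-23,0,0.1,22.5,8,35,0,-23,0,0.1])

```text
time: 3.35
ee_pos: [0.4863, 0.3113, 0.1981]
tcp_rot: [-90.0, 0.2, 32.8]
wrist_force: [-0.3, 0.3, 0.6]
opening: 0.0468
```

```bash
python3 -c "
from h import *
go(.488,.320,.126,33.3)
s=imaging.camera('side'); crop(s,(260,220,420,400),'s1.png',4)
c=imaging.camera('top'); crop(c,(100,220,260,380),'t1.png',4)"
```

```text
t 3.35 pos [0.4863 0.3113 0.1981] rot [-89.99   0.16  32.83] F [-0.3  0.3  0.6] open 0.0468
rows: [0.632 7.209 0.634] [-0.01 -0.47 -0.16] dist cm 7.26
```

View pics/s1.png

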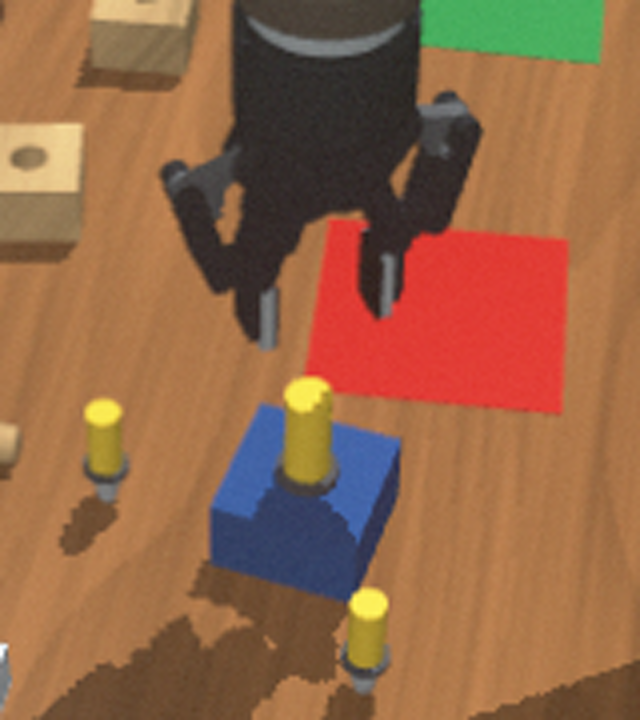

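The gauge's head stands at about (337,321) in the side picture and the open jaws are right above it, with the neighbouring pins clear of the fingers.

Request:
arm_command(rows=[0.63,1,0.63,0,-0.5,0,0.1,0.63,3,0.63,0,-0.5,0,0.1,0.63,5,0.63,0,-0.5,0,0.1,0.63,6.5,0.63,0,-0.5,0,0.1,0.63,7.2,0.63,0,-0.5,0,0.1,0.63,7.2,0.63,0,-0.5,0,0.1,0.63,7.2,0.63,0,-0.5,0,0.1])

```text
time: 4.03
ee_pos: [0.4882, 0.3177, 0.1288]
tcp_rot: [-90.0, -0.0, 33.2]
wrist_force: [0.3, 0.3, 0.3]
opening: 0.0464
```

```bash
python3 -c "
from h import *
go(.488,.320,.126,33.3)
s=imaging.camera('side'); crop(s,(260,220,420,400),'s2.png',4)"
```

```text
t 4.0333 pos [0.4882 0.3177 0.1288] rot [-9.000e+01 -4.000e-02  3.315e+01] F [0.3 0.3 0.3] open 0.0464
rows: [0.107 0.279 0.208] [-0.   -0.15  0.04] dist cm 0.36
```

View pics/s2.png

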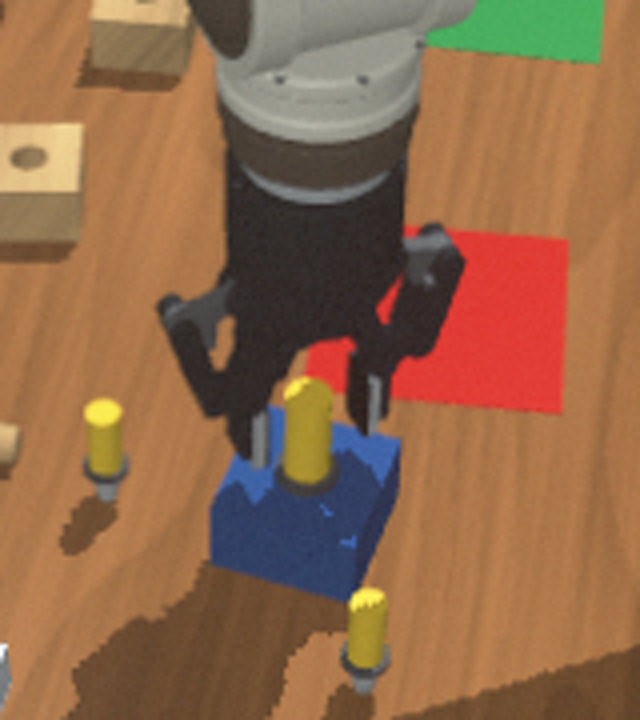

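Request:
arm_command(rows=[0.05,0.2,0.15,0,0,0,0.1,0.05,0.2,0.15,0,0,0,0.1,0.05,0.2,0.15,0,0,0,-1,0.05,0.2,0.15,0,0,0,-1,0.05,0.2,0.15,0,0,0,-1,0.05,0.2,0.15,0,0,0,-1,0.05,0.2,0.15,0,0,0,-1,0.05,0.2,0.15,0,0,0,-1,0.05,0.2,0.15,0,0,0,-1], force=30)

```text
time: 4.83
ee_pos: [0.4879, 0.3197, 0.1266]
tcp_rot: [-90.0, -0.0, 33.2]
wrist_force: [-1.5, -0.5, 5.1]
opening: 0.0213
```

```bash
python3 -c "
from h import *
go(.488,.320,.126,33.3)"
```

```text
t 4.8333 pos [0.4879 0.3197 0.1266] rot [-8.999e+01 -4.000e-02  3.319e+01] F [-1.5 -0.5  5.1] open 0.0213
rows: [0.023 0.062 0.016] [-0.01 -0.11  0.04] dist cm 0.07
```

Request:
arm_command(rows=[0,-1.5,0,0,0,0,-1,0,-3.5,0,0,0,0,-1,0,-5.5,0,0,0,0,-1,0,-7,0,0,0,0,-1,0,-7.5,0,0,0,0,-1,0,-7.5,0,0,0,0,-1])

```text
time: 5.33
ee_pos: [0.4881, 0.3198, 0.2019]
tcp_rot: [-90.0, -0.1, 33.2]
wrist_force: [-0.8, -0.5, -1.3]
opening: 0.0211
```

```bash
python3 -c "
from h import *
s=imaging.camera('side'); crop(s,(260,200,420,380),'s3.png',4)
go(.6755,.1225,.20,10.3)
c=imaging.camera('top'); 
for cam,b,nm in ((s,(260,200,420,400),'side'),):
  px=cam['pixels'].astype(int); m=(px[...,1]>120)&(px[...,2]>120)&(px[...,0]<90)
  P,uv=cloud(cam,b); k=m[uv[:,1],uv[:,0]]&(P[:,2]>.1); print(nm,k.sum(),P[k].min(0),P[k].max(0),P[k].mean(0))"
```

```text
t 5.3833 pos [0.4878 0.3196 0.2007] rot [-9.000e+01  1.000e-02  3.318e+01] F [-0.  -0.3 -2. ] open 0.0215
rows: [  4.922   0.068 -26.769] [ 0.000e+00  2.288e+01 -1.000e-02] dist cm 27.22
side 234 [0.47759375 0.30929651 0.12099537] [0.49443511 0.3350641  0.17221305] [0.48505867 0.32645629 0.15291597]
```

View pics/s3.png

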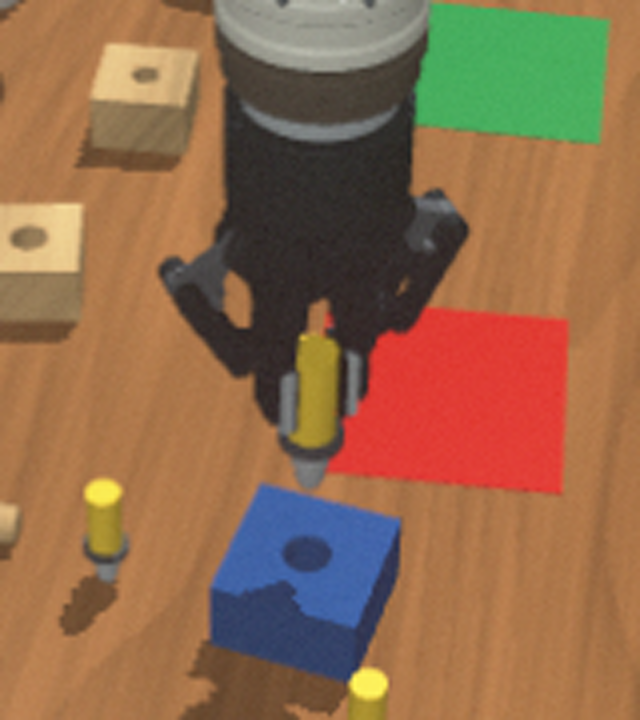

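```bash
python3 -c "
from h import *
s=imaging.camera('side'); o=sensors.get_obs(); p=o['ee_pos']
im=cv2.resize(s['pixels'][260:330,310:370],None,fx=10,fy=10,interpolation=cv2.INTER_CUBIC)
tip=p-[0,0,.1146]
import math
def circ(h,r):
    a=np.linspace(0,2*math.pi,40); P=np.c_[tip[0]+r*np.cos(a),tip[1]+r*np.sin(a),np.full(40,tip[2]+h)]
    q=((proj(s,P)-[310,260]+.5)*10).astype(np.int32); cv2.polylines(im,[q],True,(255,0,255),1)
for h,r in ((0,.005),(.014,.00875),(.028,.015),(.033,.015),(.08,.011)): circ(h,r)
cv2.imwrite('pics/s3o.png',im)"
```

```text
(no output)
```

View pics/s3o.png

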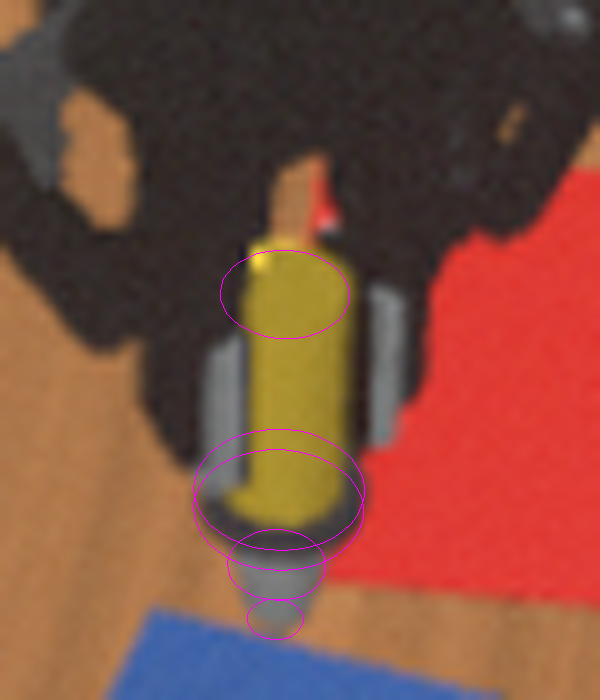

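The overlay of the expected gauge matches the picture (tip at about (337,322), collar (338,311)), so the gauge is held upright and centred. Next: above the left base, whose hole looks largest.

Request:
arm_command(rows=[0.8,-0.5,-4,0,5,0,-1,1.6,-0.5,-8,0,10,0,-1,2.4,-0.5,-12,0,15,0,-1,3.2,-0.5,-16,0,20,0,-1,4,-0.5,-20,0,22.9,0,-1,4.6,-0.5,-23.5,0,22.9,0,-1,4.9,-0.5,-26,0,22.9,0,-1,4.9,0,-26.8,0,22.9,0,-1,4.9,0,-26.8,0,22.9,0,-1,4.9,0,-26.8,0,22.9,0,-1])

```text
time: 6.32
ee_pos: [0.6748, 0.1222, 0.1995]
tcp_rot: [-90.0, 0.2, 10.2]
wrist_force: [0.5, 0.7, -1.0]
opening: 0.0212
```

```bash
python3 -c "
from h import *
go(.6756,.1228,.16,10.3)
s=imaging.camera('side'); crop(s,(230,190,330,300),'s4.png',5)"
```

```text
t 6.3167 pos [0.6748 0.1222 0.1995] rot [-89.98   0.16  10.25] F [ 0.5  0.7 -1. ] open 0.0212
rows: [0.103 3.947 0.044] [-0.02 -0.05 -0.16] dist cm 3.95
```

View pics/s4.png

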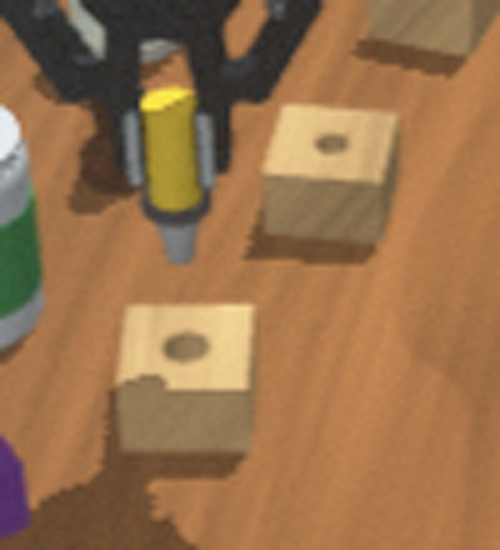

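The tip hangs over the hole (hole at about (267,259) in the side picture, tip at (266,241)). Lowering to just above the mouth.

Request:
arm_command(rows=[0.1,1.5,0.05,0,0,0,-1,0.1,3,0.05,0,0,0,-1,0.1,4.2,0.05,0,0,0,-1,0.1,4.2,0.05,0,0,0,-1,0.1,4.2,0.05,0,0,0,-1])

```text
time: 6.78
ee_pos: [0.6755, 0.1236, 0.1588]
tcp_rot: [-90.0, 0.1, 10.4]
wrist_force: [-0.8, 0.0, -1.1]
opening: 0.0213
```

```bash
cat >> h.py <<'E'
def over(name,tz=None,base=None,box=None,sc=8,cam='side'):
    s=imaging.camera(cam); o=sensors.get_obs(); p=o['ee_pos']; tip=p-[0,0,.1146]
    if box is None:
        q=proj(s,[tip+[0,0,.02]])[0].astype(int); box=(q[0]-35,q[1]-40,q[0]+35,q[1]+35)
    x0,y0,x1,y1=box
    im=cv2.resize(s['pixels'][y0:y1,x0:x1],None,fx=sc,fy=sc,interpolation=cv2.INTER_CUBIC)
    a=np.linspace(0,2*np.pi,40)
    def circ(c,r,col):
        P=np.c_[c[0]+r*np.cos(a),c[1]+r*np.sin(a),np.full(40,c[2])]
        cv2.polylines(im,[((proj(s,P)-[x0,y0]+.5)*sc).astype(np.int32)],True,col,1)
    for h,r in ((0,.005),(.014,.00875),(.028,.015),(.033,.015),(.08,.011)): circ(tip+[0,0,h],r,(255,0,255))
    if base is not None: circ(base,.01,(255,255,0))
    cv2.imwrite('pics/'+name,im)
E
python3 -c "
from h import *
go(.6756,.1228,.14,10.3)
over('s5.png',base=(.6756,.1228,.036))"
```

```text
t 6.7833 pos [0.6755 0.1236 0.1588] rot [-9.000e+01  8.000e-02  1.035e+01] F [-0.8  0.  -1.1] open 0.0213
rows: [-0.004  1.88  -0.085] [-0.    0.05 -0.08] dist cm 1.88
```

View pics/s5.png

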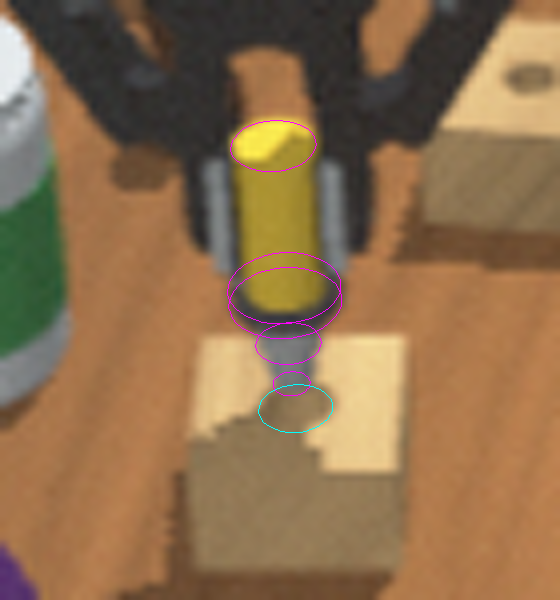

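The predicted gauge and the 20 mm circle at the hole both agree with the picture. Now a gentle entry, a few mm per step.

Request:
arm_command(rows=[0,0.4,-0.05,0,0,0,-1,0,0.7,-0.05,0,0,0,-1,0,1,-0.05,0,0,0,-1,0,1.2,-0.05,0,0,0,-1,0,1.4,-0.05,0,0,0,-1])

```text
time: 7.25
ee_pos: [0.6764, 0.1222, 0.1449]
tcp_rot: [-90.0, 0.0, 10.3]
wrist_force: [-0.3, 0.2, -1.7]
opening: 0.021
```

```bash
python3 -c "
from h import *
go(.6756,.1228,.125,10.3)"
```

```text
t 7.25 pos [0.6764 0.1222 0.1449] rot [-9.000e+01  1.000e-02  1.027e+01] F [-0.3  0.2 -1.7] open 0.021
rows: [-0.072  1.992  0.073] [-0.   -0.03 -0.01] dist cm 1.99
```

Request:
arm_command(rows=[0,0.2,0,0,0,0,-1,0,0.4,0,0,0,0,-1,0,0.6,0,0,0,0,-1,0,0.7,0,0,0,0,-1,0,0.8,0,0,0,0,-1,0,0.9,0,0,0,0,-1])

```text
time: 7.75
ee_pos: [0.6765, 0.1223, 0.1361]
tcp_rot: [-90.0, -0.0, 10.3]
wrist_force: [0.5, -0.7, -1.0]
opening: 0.0213
```

```bash
python3 -c "
from h import *
go(.6756,.1228,.125,10.3)"
```

```text
t 7.75 pos [0.6765 0.1223 0.1361] rot [-90.    -0.    10.29] F [ 0.5 -0.7 -1. ] open 0.0213
rows: [-0.076  1.112  0.065] [ 0.   -0.01  0.  ] dist cm 1.12
```

Request:
arm_command(rows=[-0.05,0.05,0.03,0,0,0,-1,-0.05,0.15,0.03,0,0,0,-1,-0.05,0.2,0.03,0,0,0,-1])

```text
time: 8.0
ee_pos: [0.6759, 0.1225, 0.1341]
tcp_rot: [-90.0, -0.0, 10.3]
wrist_force: [-1.2, -0.1, -0.6]
opening: 0.021
```

```bash
python3 -c "
from h import *
go(.6756,.1228,.125,10.3)"
```

```text
t 8.0 pos [0.6759 0.1225 0.1341] rot [-90.    -0.    10.28] F [-1.2 -0.1 -0.6] open 0.021
rows: [-0.022  0.912  0.03 ] [-0.   -0.02  0.  ] dist cm 0.91
```

Request:
arm_command(rows=[0,0.15,0,0,0,0,-1,0,0.3,0,0,0,0,-1,0,0.45,0,0,0,0,-1,0,0.6,0,0,0,0,-1,0,0.75,0,0,0,0,-1,0,0.8,0,0,0,0,-1])

```text
time: 8.5
ee_pos: [0.6758, 0.1225, 0.1258]
tcp_rot: [-90.0, 0.0, 10.3]
wrist_force: [-0.7, 0.5, -1.2]
opening: 0.0212
```

```bash
python3 -c "
from h import *
go(.4446,.161,.126,19.9)
over('s6.png')"
```

```text
t 8.5 pos [0.6758 0.1225 0.1258] rot [-9.000e+01  2.000e-02  1.029e+01] F [-0.7  0.5 -1.2] open 0.0212
rows: [-2.2061e+01 -1.5000e-02  7.9170e+00] [-0.   -9.61 -0.02] dist cm 23.44
```

View pics/s6.png

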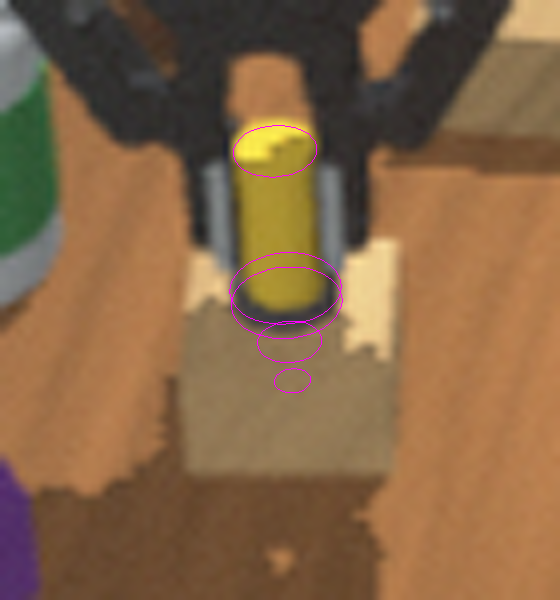

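Tip and step are both in with no force, and the collar sits just above the wood. This is the oversized base, so I am sliding it to the red mat.

Request:
arm_command(rows=[-0.4,0,0.15,0,0,0,-1,-1.2,0,0.43,0,-0.5,0,-1,-2.3,0,0.83,0,-1,0,-1,-3.5,0,1.26,0,-1.5,0,-1,-4.7,0,1.69,0,-2,0,-1,-5.9,0,2.12,0,-2.5,0,-1,-7.1,0,2.55,0,-3,0,-1,-8.3,0,2.98,0,-3.5,0,-1,-9.5,0,3.41,0,-4,0,-1,-10.5,0,3.77,0,-4.5,0,-1,-11.2,0,4.02,0,-4.8,0,-1,-11.5,0,4.13,0,-4.8,0,-1])

```text
time: 9.55
ee_pos: [0.5545, 0.1428, 0.1265]
tcp_rot: [-90.0, -0.0, 15.1]
wrist_force: [1.4, 0.4, -1.2]
opening: 0.0211
```

```bash
python3 -c "
from h import *
go(.4446,.161,.126,19.9)"
```

```text
t 9.55 pos [0.5545 0.1428 0.1265] rot [-9.000e+01 -2.000e-02  1.511e+01] F [ 1.4  0.4 -1.2] open 0.0211
rows: [-10.14    0.046   4.626] [ 0.   -4.79  0.02] dist cm 11.14
```

Request:
arm_command(rows=[-0.4,0,0.18,0,0,0,-1,-1.2,0,0.55,0,-0.5,0,-1,-2.3,0,1.05,0,-1,0,-1,-3.5,0,1.6,0,-1.5,0,-1,-4.7,0,2.15,0,-2,0,-1,-5.9,0,2.7,0,-2.5,0,-1,-7.1,0,3.25,0,-3,0,-1,-8.2,0,3.75,0,-3.5,0,-1,-9.2,0,4.2,0,-4,0,-1,-9.8,0,4.5,0,-4.5,0,-1,-10.1,0,4.6,0,-4.8,0,-1,-10.1,0,4.6,0,-4.8,0,-1])

```text
time: 10.55
ee_pos: [0.4455, 0.1608, 0.1263]
tcp_rot: [-90.0, -0.0, 19.9]
wrist_force: [0.5, 0.7, -1.0]
opening: 0.0214
```

```bash
python3 -c "
from h import *
go(.4446,.161,.2,19.9)
s=imaging.camera('side'); crop(s,(290,210,450,360),'s7.png',4)
P,uv=cloud(s,(300,220,440,350)); k=(P[:,2]>.034)&(P[:,2]<.038)&(np.abs(P[:,0]-.445)<.06); print(k.sum(),cv2.minAreaRect((P[k][:,:2]*1000).astype(np.float32)))"
```

```text
t 10.55 pos [0.4455 0.1608 0.1263] rot [-9.000e+01 -1.000e-02  1.993e+01] F [ 0.5  0.7 -1. ] open 0.0214
rows: [-0.076 -7.372  0.047] [-0.    0.03  0.01] dist cm 7.37
272 ((453.74658203125, 239.82176208496094), (206.3262939453125, 76.25502014160156), 84.47306060791016)
```

View pics/s7.png

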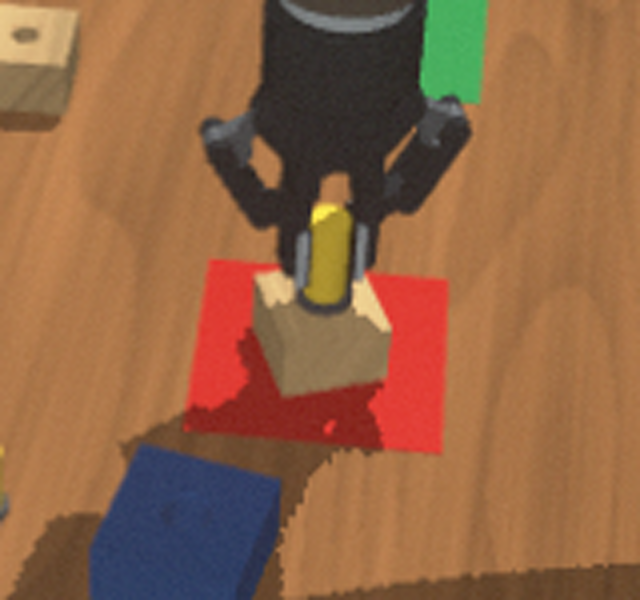

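The base sits wholly on the red mat (block around (370,293) in the side picture) with the pin deep in it. Lifting the gauge straight out.

Request:
arm_command(rows=[0,-0.6,0,0,0,0,-1,0,-1.4,0,0,0,0,-1,0,-2.4,0,0,0,0,-1,0,-3.6,0,0,0,0,-1,0,-5,0,0,0,0,-1,0,-6.5,0,0,0,0,-1,0,-7.3,0,0,0,0,-1,0,-7.3,0,0,0,0,-1])

```text
time: 11.27
ee_pos: [0.4468, 0.161, 0.2019]
tcp_rot: [-90.0, -0.2, 19.9]
wrist_force: [0.5, 0.0, -0.6]
opening: 0.0209
```

```bash
python3 -c "
from h import *
go(.6476,-.0342,.19,-3)
over('s8.png')"
```

```text
t 11.2667 pos [0.4468 0.161  0.2019] rot [-90.    -0.22  19.87] F [ 0.5  0.  -0.6] open 0.0209
rows: [ 12.242   1.232 -25.184] [-0.05 22.87  0.21] dist cm 28.03
```

View pics/s8.png

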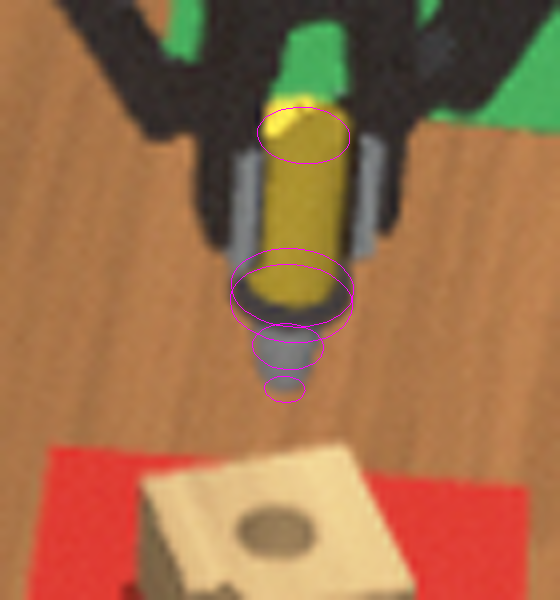

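Request:
arm_command(rows=[1.2,0.2,-2.5,0,3,0,-1,3,0.5,-6,0,8,0,-1,4.7,0.5,-9.6,0,13,0,-1,6.5,0.5,-13.3,0,18,0,-1,8.3,0.5,-17,0,22,0,-1,10,0.5,-20.5,0,22.8,0,-1,11.4,0.5,-23.4,0,22.8,0,-1,12.1,0.5,-24.9,0,22.8,0,-1,12.1,0.5,-24.9,0,22.8,0,-1,12.1,0.5,-24.9,0,22.8,0,-1])

```text
time: 12.15
ee_pos: [0.6443, -0.0329, 0.1925]
tcp_rot: [-90.0, 0.1, -3.0]
wrist_force: [0.1, -0.7, -2.0]
opening: 0.0214
```

```bash
python3 -c "
from h import *
go(.6474,-.0342,.158,-3)"
```

```text
t 12.15 pos [ 0.6443 -0.0329  0.1925] rot [-89.99   0.14  -3.  ] F [ 0.1 -0.7 -2. ] open 0.0214
rows: [ 0.328  3.45  -0.109] [-0.01  0.   -0.14] dist cm 3.47
```

Request:
arm_command(rows=[0.25,0.5,-0.1,0,0,0,-1,0.25,2,-0.1,0,0,0,-1,0.25,3,-0.1,0,0,0,-1,0.25,3.4,-0.1,0,0,0,-1,0.25,3.4,-0.1,0,0,0,-1])

```text
time: 12.57
ee_pos: [0.6459, -0.0327, 0.1587]
tcp_rot: [-90.0, 0.1, -2.9]
wrist_force: [-0.3, -0.9, -1.1]
opening: 0.0209
```

```bash
python3 -c "
from h import *
go(.6474,-.0342,.148,-3)
over('s9.png',base=(.6474,-.0342,.036))
over('t9.png',base=(.6474,-.0342,.036),cam='top')"
```

```text
t 12.5667 pos [ 0.6459 -0.0327  0.1587] rot [-90.     0.14  -2.87] F [-0.3 -0.9 -1.1] open 0.0209
rows: [ 0.165  1.069 -0.141] [-0.    0.13 -0.14] dist cm 1.09
```

View pics/s9.png

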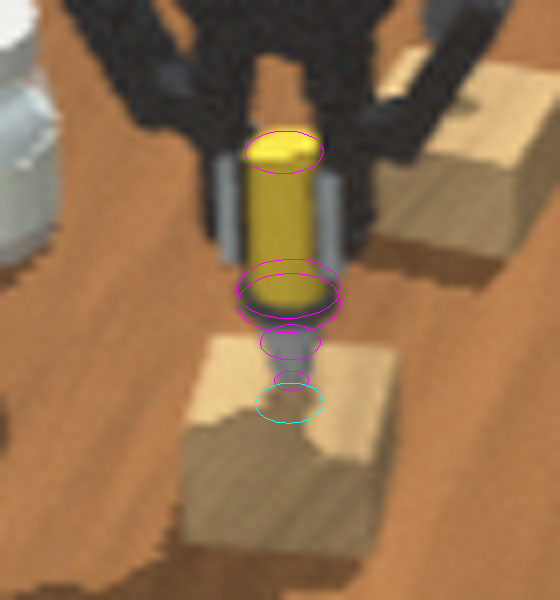

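Request:
arm_command(rows=[0.15,0,-0.12,0,0,0,-1,0.15,0.3,-0.12,0,0,0,-1,0.15,0.5,-0.12,0,0,0,-1,0.15,0.5,-0.12,0,0,0,-1])

```text
time: 13.0
ee_pos: [0.6482, -0.0347, 0.1548]
tcp_rot: [-90.0, 0.0, -2.9]
wrist_force: [-0.4, -0.6, -1.9]
opening: 0.0209
```

```bash
python3 -c "
from h import *
go(.6474,-.0342,.143,-3)"
```

```text
t 13.0 pos [ 0.6482 -0.0347  0.1548] rot [-9.00e+01  2.00e-02 -2.92e+00] F [-0.4 -0.6 -1.9] open 0.0209
rows: [-0.079  1.176  0.049] [ 0.    0.08 -0.02] dist cm 1.18
```

Request:
arm_command(rows=[-0.06,0.2,0.04,0,0,0,-1,-0.06,0.4,0.04,0,0,0,-1,-0.06,0.6,0.04,0,0,0,-1,-0.06,0.7,0.04,0,0,0,-1])

```text
time: 13.33
ee_pos: [0.6475, -0.0342, 0.1477]
tcp_rot: [-90.0, 0.0, -2.9]
wrist_force: [0.4, 0.2, -1.7]
opening: 0.0216
```

```bash
python3 -c "
from h import *
go(.6474,-.0342,.143,-3)"
```

```text
t 13.3333 pos [ 0.6475 -0.0342  0.1477] rot [-9.00e+01  2.00e-02 -2.92e+00] F [ 0.4  0.2 -1.7] open 0.0216
rows: [-0.015  0.474  0.003] [-0.    0.08 -0.02] dist cm 0.47
```

Request:
arm_command(rows=[0,0.1,0,0,0,0,-1,0,0.2,0,0,0,0,-1,0,0.3,0,0,0,0,-1])

```text
time: 13.58
ee_pos: [0.6476, -0.0343, 0.1451]
tcp_rot: [-90.0, 0.0, -2.9]
wrist_force: [-1.0, -1.0, -0.5]
opening: 0.0212
```

```bash
python3 -c "
from h import *
go(.6474,-.0342,.143,-3)"
```

```text
t 13.5833 pos [ 0.6476 -0.0343  0.1451] rot [-90.01   0.    -2.92] F [-1.  -1.  -0.5] open 0.0212
rows: [-0.02   0.214  0.006] [ 0.01  0.08 -0.  ] dist cm 0.22
```

Request:
arm_command(rows=[0,0.1,0,0,0,0,-1,0,0.2,0,0,0,0,-1,0,0.3,0,0,0,0,-1,0,0.4,0,0,0,0,-1,0,0.5,0,0,0,0,-1])

```text
time: 14.0
ee_pos: [0.6476, -0.0343, 0.1401]
tcp_rot: [-90.0, -0.0, -2.9]
wrist_force: [-0.6, -1.2, 0.6]
opening: 0.0209
```

```bash
python3 -c "
from h import *
go(.6474,-.0342,.1366,-3)"
```

```text
t 14.0 pos [ 0.6476 -0.0343  0.1401] rot [-90.    -0.    -2.92] F [-0.6 -1.2  0.6] open 0.0209
rows: [-0.025  0.349  0.007] [0.   0.08 0.  ] dist cm 0.35
```

Request:
arm_command(rows=[0,0.1,0,0,0,0,-1,0,0.2,0,0,0,0,-1,0,0.25,0,0,0,0,-1])

```text
time: 14.25
ee_pos: [0.6476, -0.0343, 0.1375]
tcp_rot: [-90.0, 0.0, -2.9]
wrist_force: [-1.0, -0.8, -1.3]
opening: 0.0211
```

Request:
arm_command(rows=[0,0.05,0,0,0,0,-1,0,0.1,0,0,0,0,-1])

```text
time: 14.42
ee_pos: [0.6476, -0.0342, 0.1366]
tcp_rot: [-90.0, 0.0, -2.9]
wrist_force: [-1.2, -1.2, 1.1]
opening: 0.0214
```

Request:
arm_command(rows=[0,0.05,0,0,0,0,-1,0,0.05,0,0,0,0,-1])

```text
time: 14.58
ee_pos: [0.6477, -0.0343, 0.1366]
tcp_rot: [-90.0, -0.0, -2.9]
wrist_force: [-2.3, -0.9, 3.1]
opening: 0.0209
```

Request:
arm_command(rows=[0,0.05,0,0,0,0,-1,0,0.05,0,0,0,0,-1])

```text
time: 14.75
ee_pos: [0.6477, -0.0343, 0.1365]
tcp_rot: [-90.0, -0.0, -2.9]
wrist_force: [-4.3, -0.5, 6.1]
opening: 0.0212
```

The force rises right at the expected height (TCP 0.1365, 14 mm deep), so the tip is in and the step rests: this is the right base. I back off about 1 mm and slide it.

Request:
arm_command(rows=[0,-0.2,0,0,0,0,-1,0,-0.2,0,0,0,0,-1])

```text
time: 14.92
ee_pos: [0.6478, -0.0342, 0.1378]
tcp_rot: [-90.0, -0.0, -2.9]
wrist_force: [-0.7, 0.0, 0.2]
opening: 0.0216
```

```bash
python3 -c "
from h import *
go(.446,-.1297,.1375,-16.2)"
```

```text
t 14.9167 pos [ 0.6478 -0.0342  0.1378] rot [-8.999e+01 -2.000e-02 -2.920e+00] F [-0.7  0.   0.2] open 0.0216
rows: [-1.9670e+01  1.9000e-02 -1.0566e+01] [-1.000e-02  1.328e+01  2.000e-02] dist cm 22.33
```

Request:
arm_command(rows=[-0.4,0,-0.21,0,0,0,-1,-1.1,0,-0.59,0,0.6,0,-1,-2,0,-1.07,0,1.3,0,-1,-3,0,-1.61,0,2,0,-1,-4,0,-2.15,0,2.6,0,-1,-5,0,-2.68,0,3.3,0,-1,-6,0,-3.22,0,4,0,-1,-7,0,-3.76,0,4.6,0,-1,-8,0,-4.3,0,5.3,0,-1,-8.9,0,-4.78,0,6,0,-1,-9.5,0,-5.1,0,6.3,0,-1,-9.8,0,-5.26,0,6.6,0,-1])

```text
time: 15.92
ee_pos: [0.5462, -0.0822, 0.1377]
tcp_rot: [-90.0, -0.0, -9.6]
wrist_force: [0.9, 0.3, -0.9]
opening: 0.0212
```

```bash
python3 -c "
from h import *
go(.446,-.1297,.1375,-16.2)
over('s10.png')"
```

```text
t 15.9167 pos [ 0.5462 -0.0822  0.1377] rot [-90.    -0.    -9.57] F [ 0.9  0.3 -0.9] open 0.0212
rows: [-9.09   0.018 -6.35 ] [-0.    6.63  0.  ] dist cm 11.09
```

View pics/s10.png

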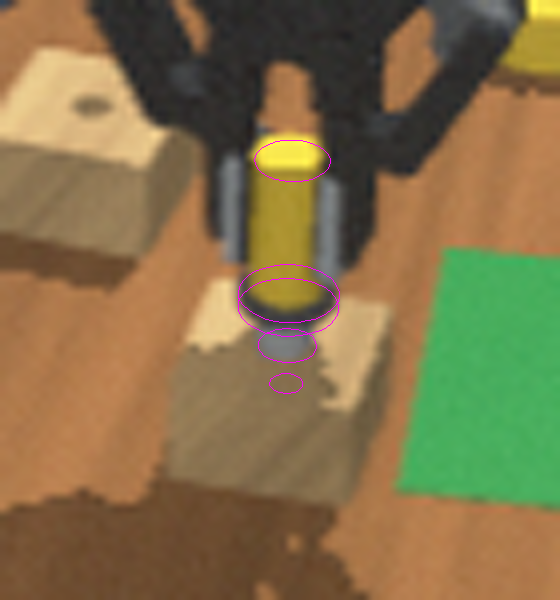

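The base is following, with the step just over the wood. Second half of the slide.

Request:
arm_command(rows=[-0.4,0,-0.28,0,0,0,-1,-1.1,0,-0.77,0,0.6,0,-1,-2,0,-1.4,0,1.3,0,-1,-3,0,-2.1,0,2,0,-1,-4,0,-2.8,0,2.6,0,-1,-5,0,-3.5,0,3.3,0,-1,-6,0,-4.2,0,4,0,-1,-7,0,-4.9,0,4.6,0,-1,-7.9,0,-5.52,0,5.3,0,-1,-8.6,0,-6,0,6,0,-1,-9,0,-6.3,0,6.5,0,-1,-9,0,-6.3,0,6.5,0,-1])

```text
time: 16.97
ee_pos: [0.4471, -0.1295, 0.1378]
tcp_rot: [-90.0, 0.0, -16.1]
wrist_force: [-0.5, -0.7, -0.5]
opening: 0.0209
```

```bash
python3 -c "
from h import *
go(.446,-.1297,.1365,-16.2)
s=imaging.camera('side'); crop(s,(310,140,450,260),'s11.png',5)"
```

```text
t 16.9667 pos [ 0.4471 -0.1295  0.1378] rot [-90.01   0.   -16.11] F [-0.5 -0.7 -0.5] open 0.0209
rows: [-0.099  0.126 -0.046] [ 0.01  0.09 -0.  ] dist cm 0.17
```

View pics/s11.png

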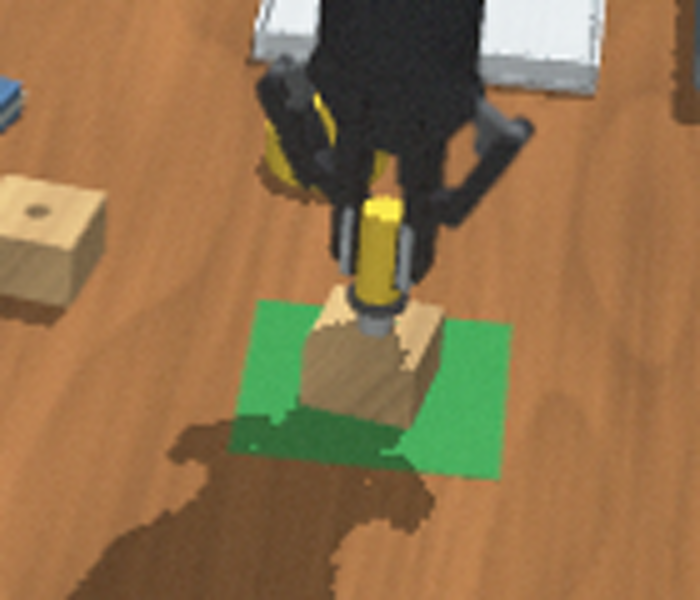

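The base is wholly on the green mat. Setting the step down and opening.

Request:
arm_command(rows=[0,0.08,0,0,0,0,-1,0,0.15,0,0,0,0,-1,0,0.15,0,0,0,0,-1,0,0.15,0,0,0,0,-0.3,0,0.15,0,0,0,0,-0.3,0,0.15,0,0,0,0,0.1,0,0.15,0,0,0,0,0.1,0,0.15,0,0,0,0,0.1,0,0.15,0,0,0,0,0.1])

```text
time: 17.77
ee_pos: [0.448, -0.129, 0.1361]
tcp_rot: [-90.0, 0.0, -16.0]
wrist_force: [0.3, 0.3, 0.1]
opening: 0.0472
```

```bash
python3 -c "
from h import *
go(.446,-.1297,.25,-16.2)
over('s12.png')"
```

```text
t 17.7667 pos [ 0.448  -0.129   0.1361] rot [-90.     0.   -16.01] F [0.3 0.3 0.1] open 0.0472
rows: [ -0.171 -11.388  -0.121] [-0.    0.19 -0.  ] dist cm 11.39
```

View pics/s12.png

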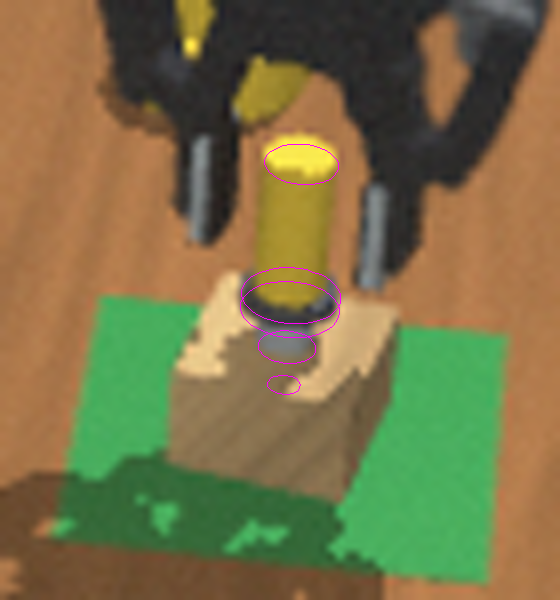

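The jaws are clear and the gauge stands on its own. Lifting away.

Request:
arm_command(rows=[0,-1,0,0,0,0,0.1,0,-2.5,0,0,0,0,0.1,0,-4.5,0,0,0,0,0.1,0,-7,0,0,0,0,0.1,0,-10,0,0,0,0,0.1,0,-13,0,0,0,0,0.1,0,-15,0,0,0,0,0.1,0,-15,0,0,0,0,0.1])

```text
time: 18.48
ee_pos: [0.4487, -0.1293, 0.2915]
tcp_rot: [-90.0, -0.4, -16.0]
wrist_force: [-0.0, -0.7, 0.6]
opening: 0.047
```

```bash
python3 -c "
from h import *
go(.3,0,.3,0)
s=imaging.camera('side'); c=imaging.camera('top'); cv2.imwrite('pics/s13.png',s['pixels']); cv2.imwrite('pics/t13.png',c['pixels'])
P,uv=cloud(s,(345,160,430,240)); k=(P[:,2]>.098); print('handle top pts',k.sum(),P[:,2].max())
px=s['pixels'].astype(int); m=(px[...,1]>110)&(px[...,2]>110)&(px[...,0]<90)
k=m[uv[:,1],uv[:,0]]&(np.hypot(P[:,0]-.446,P[:,1]+.13)<.03)
for a,b in ((.055,.065),(.065,.075),(.075,.085),(.085,.095),(.095,.11)):
  j=k&(P[:,2]>a)&(P[:,2]<b); print(a,j.sum(),P[j].mean(0).round(4) if j.any() else '')
for n,b,xy in (('green base',(350,180,430,240),(.446,-.13)),('red base',(320,230,420,340),(.445,.161)),('R',(298,170,337,207),(.63,-.2))):
  P,uv=cloud(s,b); k=(P[:,2]>.034)&(P[:,2]<.038)&(np.hypot(P[:,0]-xy[0],P[:,1]-xy[1])<.05); r=cv2.minAreaRect((P[k][:,:2]*1000).astype(np.float32)); print(n,k.sum(),r)"
```

```text
t 18.4833 pos [ 0.4487 -0.1293  0.2915] rot [-90.    -0.39 -16.02] F [-0.  -0.7  0.6] open 0.047
rows: [-17.857  -0.976   8.321] [  0.05 -16.02   0.39] dist cm 19.73
handle top pts 59 0.10848002047060756
0.055 26 [ 0.4475 -0.1228  0.0608]
0.065 28 [ 0.4488 -0.1208  0.0701]
0.075 32 [ 0.4485 -0.1205  0.08  ]
0.085 37 [ 0.4484 -0.1215  0.0896]
0.095 65 [ 0.4484 -0.125   0.1026]
green base 133 ((449.3118591308594, -126.9779052734375), (61.52665710449219, 58.5053596496582), 77.01753997802734)
red base 350 ((445.80792236328125, 162.1084442138672), (57.353981018066406, 60.94865036010742), 24.29840660095215)
R 122 ((629.86767578125, -198.45004272460938), (62.850460052490234, 58.06777572631836), 81.8054428100586)
```

View pics/s13.png

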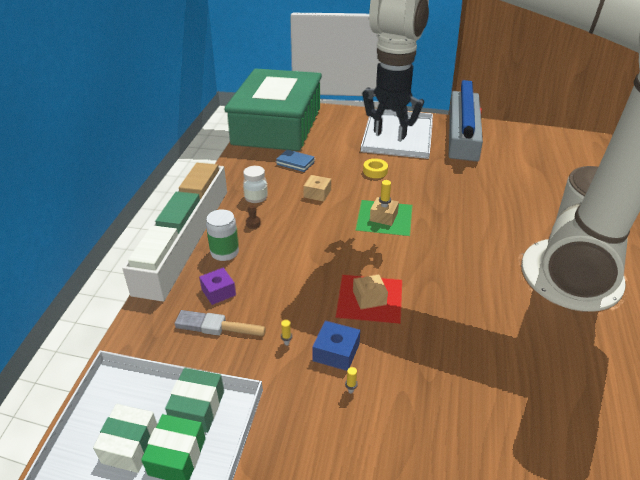

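View pics/t13.png

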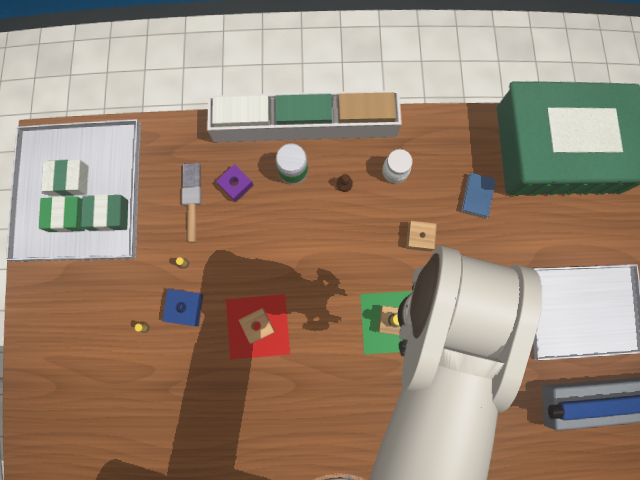

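```bash
python3 -c "
from h import *
s=imaging.camera('side')
P,uv=cloud(s,(375,175,398,215)); px=s['pixels'].astype(int)[uv[:,1],uv[:,0]]
k=(px[:,2]>200)&(px[:,1]>180)&(px[:,0]<110)&(P[:,2]>.095); print(k.sum(),np.median(P[k],0),np.percentile(P[k][:,2],[10,90]))
x0,y0,x1,y1=355,170,425,245; sc=8
im=cv2.resize(s['pixels'][y0:y1,x0:x1],None,fx=sc,fy=sc,interpolation=cv2.INTER_CUBIC)
a=np.linspace(0,2*np.pi,40)
for z,r in ((.036,.00875),(.05,.015),(.055,.015),(.102,.011)):
  Q=np.c_[.4477+r*np.cos(a),-.1293+r*np.sin(a),np.full(40,z)]
  cv2.polylines(im,[((proj(s,Q)-[x0,y0]+.5)*sc).astype(np.int32)],True,(255,0,255),1)
cv2.imwrite('pics/s14.png',im)"
```

```text
37 [ 0.44850614 -0.12772263  0.10425277] [0.1029769  0.10622719]
```

View pics/s14.png

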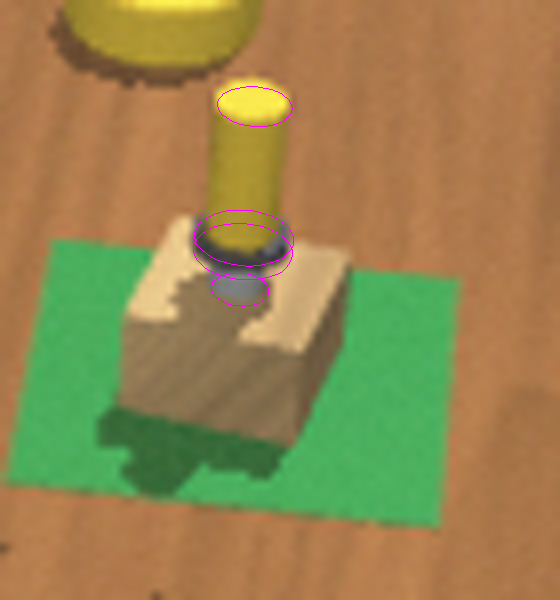

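```bash
python3 -c "
from h import *
s=imaging.camera('side')
P,uv=cloud(s,(350,180,430,240)); k=(np.abs(P[:,2]-.036)<.006)&(np.hypot(P[:,0]-.447,P[:,1]+.13)<.025); print('top z',np.median(P[k][:,2]))
# silhouettes: yellow mask height-centroid compare initial (known z .045-.092) vs now (expected .055-.102)
for nm,img,xy,z0,box in (('start',cv2.imread('pics/side0.png'),(.488,.3197),.012,(315,300,360,360)),('now',s['pixels'],(.4480,-.1293),.022,(370,172,405,220))):
  x0,y0,x1,y1=box; sub=img[y0:y1,x0:x1].astype(int)
  bright=(sub[...,2]>190)&(sub[...,1]>170)&(sub[...,0]<130)
  v,u=np.nonzero(bright); print(nm,'bright top centroid',u.mean()+x0,v.mean()+y0,bright.sum(),'pred',proj(s,[[*xy,z0+.08]])[0], 'pred+2mm',proj(s,[[*xy,z0+.082]])[0])"
```

```text
top z 0.038430873278031075
start bright top centroid 336.70212765957444 318.5744680851064 94 pred [336.75939374 318.80931909] pred+2mm [336.78199325 318.03078203]
now bright top centroid 387.9795918367347 196.62244897959184 98 pred [386.22789932 182.79231127] pred+2mm [386.28478919 182.07886405]
```

```bash
python3 -c "
from h import *
s=imaging.camera('side'); x0,y0,x1,y1=376,176,398,192
sub=s['pixels'][y0:y1,x0:x1].astype(int)
b=(sub[...,2]>190)&(sub[...,1]>170)&(sub[...,0]<130); v,u=np.nonzero(b); print(u.mean()+x0,v.mean()+y0,b.sum())
# base corners: compare nearest/farthest wood-top corner to expected by depth over base top only (bright wood)
P,uv=cloud(s,(355,185,420,240)); px=s['pixels'].astype(int)[uv[:,1],uv[:,0]]
k=(px[:,2]>190)&(px[:,0]>90)&(px[:,1]>140)&(P[:,2]<.05)&(P[:,2]>.02); print(k.sum(),np.median(P[k][:,2]),np.percentile(P[k][:,2],[10,90]))
s_=sensors.get_obs(); print(s_['ee_pos'],s_['qd'].round(2))"
```

```text
385.8205128205128 182.07692307692307 39
152 0.03819633944571299 [0.0359936  0.04011928]
[ 0.44759188 -0.1289393   0.28510087] [-0.08  0.16 -0.19 -0.02 -0.06  0.06]
```

Handle top minus wood top measures 66.1 mm, against 66 mm expected with the step seated. Everything checks, so I am handing in.

```bash
python3 -c "
from h import *
print(bot.job_done()); print(sensors.get_obs()['time'])"
```

```text
the job is handed in; nothing more can be done
None
the job is handed in; nothing more can be done
```

I handed the job in at about 19 s of the 72 s allowed. The oversized base is on the red mat, and the right base is on the green mat with the gauge standing in it.

- **Too large (left base):** the tip and step both went in, about 24 mm deep, with no noticeable force. I slid it by the pin to the centre of the red mat, about 1–2 mm off the middle.
- **Right (middle base):** the tip went in 14 mm and then the step stopped on the wood, pressed with about 6 N. I slid it by the pin onto the green mat, within about 4 mm of the middle, and released the gauge there.
- **Too small (right base):** I left it untouched where it was. I did not try the gauge in it; its hole looks the smallest in both cameras, and it follows from the other two results.

**Last checks:**
- The gauge stands upright, with the handle top 66.1 mm above the wood against 66 mm when the step is seated.
- The absolute heights in the side camera read about 2 mm too high there. The wood top showed the same offset, so I took it as calibration error.
- The highest contact force I read at the wrist was about 8 N.
- The bystanders look unmoved in the pictures; I did not measure them.
- The arm was clear of everything when I handed in.

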